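# Load a bearing on a hand stand: coarse ring down to touch, then the fine knob

## Robot

A 6-joint arm with a two-finger parallel gripper is mounted at the origin on a cart in front of the work surface, level with it; the furniture and walls round the work are solid. World frame = base frame: x ahead of the robot, y to its left, z up, the work surface at z = 0. Lengths are in m, angles in rad, forces in N, time in s.
With the tool pointing down it reaches from about 0.35 to 0.875 m from the base axis. Payload 4.2 kg.
Tool frame: the origin (TCP) lies on the mounting face of the last link; the fingertips stand 182 mm ahead of it and the grasp point (between the pads) lies 164 mm ahead of it; z points along the fingers, y is the line along which they close (so a half turn about z gives the same grasp; the last joint's range is limited). The gripper opens to 87 mm and grips with 3 to 60 N. Pads are 19 mm wide; open, the fingers measure 117 mm over their backs; the gripper's body (75 mm by 190 mm) begins 51 mm behind the grasp point.
Start: joints at [-0.984, 0.385, 0.008, 0, -1.194, -0.259], TCP at [0.201, -0.592, 0.405] pointing down, gripper open.
Joint ranges: [-3.14, 3.14], [-1.21, 2.06], [-1.07, 1.41], [-3.16, 2.05], [-2.99, -0.16], [-3.1, 3.1]. Speed limits (rad/s): [2.79, 2.79, 3.14, 3.14, 3.14, 3.14].

## Interface

Orientations are given as a 3x3 rotation matrix whose columns are the frame's x, y, z axes.
In Python, from station import observe, grab_frame, finish_job, spot_in gives the robot as it stands. The module is installed in compiled form; this text tells all that it offers.
- The arm moves only by the tool apply_moves, never from a script. Its arguments are lists of equal length, an entry for each row: "xyz": the shift along the tool's x, y, z in units of 20 cm (1.0 is 20 cm), a list of three; "rot": the turn, a rotation vector about the tool's x, y, z in units of 30 degrees (1.0 is 30 degrees), a list of three. In form: {"xyz": [[tx, ty, tz], ...], "rot": [[rx, ry, rz], ...]}. A call has 1 to 10 rows; each row is the pose to reach, as a shift and turn from the pose commanded when the call began, along the tool's axes at that moment; what a row does not reach only later rows make up. A row lasts 1/8 s, in which the tool goes at most 62.5 mm and 10.7 degrees, less where a joint would pass 70% of its speed; a pose out of reach is approached as far as the arm can. A call with a number of a shift or a turn outside -1 to 1 is refused whole. A call with a gripper value outside its range is refused whole. "jaw" is the opening, from 0 (shut) to 1 (fully open), set as the call begins (left out, the last holds). The fingers move at their own pace and stop on an object; "squeeze" is the grip in N (left out, the last holds). Time passes only in rows, so rows that repeat a pose let the fingers close. It gives the time, the measured TCP pose, the force, the opening and the grip force at its end, in the units of the state.
- observe(): the state, without advancing time (a new reading comes with each control period).
- grab_frame(name): name is "scene" or "top" or "wrist"; returns a dict with "image" (400x640x3 uint8, blue, green, red), "K" (3x3 intrinsics, pixels), "k1" (the pictures are not rectified: a ray, as slopes to the right and down, at radius r is drawn at 1 + k1 r^2 times it, then the intrinsics apply), "xyz" and "rotation" of the camera in the world. Camera axes: x right, y down, z forward; pixel columns grow to the right and rows downward; lengths in m; the calibration is good to about 2 mm. A picture is of the moment at which its call begins. There is no depth.
- finish_job(): hands the job in; it is judged then, once.
Trained networks look in a picture, given as the dict that the camera call returned (one of the last four; its "shot" number tells which), for a name from the list of things; names that differ only in an ending like _2 or _b are one class to them, and where a whole thing is asked for, a point or a joint stands for the part that bears it (a point fixed in the world has none). Each returns a list of dicts, best first, with "p" (0 to 1); they miss things now and then, are a little off and sometimes report something else, mostly with a low value. They report only what shows in the picture. A call takes as long as a camera call. They do not tell look-alikes from the thing itself.
- spot_in(picture, target): "at" ([x, y, z] in m, in the coordinates of the camera as it stood for that picture, good to about 4 mm: the middle of the surface that is visible of it).
The state is a dict: "time": time; "joints": joint angles; "joint_vel": joint speeds; "effort": joint torques, N m; "eef_pos": TCP position; "tcp_rot": TCP orientation; "wrist_force": force on the tool from outside, world axes, zero at the start; "moment": the same for the moment, N m; "finger_gap": finger opening in m; "grasp_force": force on a finger pad.
Only numpy, scipy, OpenCV 4.12 (cv2) and the standard library are available. Lean on these libraries where they do the work, as an engineer would, in place of code of your own. Each camera call takes 0.05 s, during which the arm holds its last target. There are 200 camera calls.

## Task

The bearing under the small hand load stand is to be left under a light test load of about 20 N. First turn the wide knurled ring clockwise (seen from above) until the ram's foot just comes to rest on the bearing; stop as soon as you feel it touch, because the ring is too coarse to put the load on and rams the bearing. Then put the load on gently with the narrow knob above the ring, clockwise too, until the dial's pointer stands between the two heavy marks at the top of the dial (16 to 24 N; 30 N damages the bearing), let go, and leave the bearing where it lies and the things beside the stand alone.

Things in the scene. Friction and masses are not known exactly. Their poses are not given: they have to be found in the camera images.
- stand: Hand load stand, fixed: grey base plate 200 x 130 x 20 mm, round steel column at its back (88 mm behind the axis, 165 mm high), grey head with two coaxial knobs above and the ram below. Origin on the knobs' and ram's upright axis at table height; x towards the column, z up. A tall carton stands at the table's back left, a 0.3 m high white bottle at its left front.
- head (a point): Middle of the head on the axis, 140 mm up (head's top at 158). The ram hangs below it and ends in a dark round foot 32 mm wide. With ring and knob both at 0 the foot is 17 mm above the bearing, give or take 4 mm: it is screwed into the ram by a different, unmeasured amount each time, so it touches at a ring angle anywhere from about 1.05 to 1.8 rad.
- ring_grip (a point): Centre of the wide knurled ring, on the axis, where to grip it across: dark steel, 56 mm across, 18 mm high, its middle 195 mm above the table. 28 mm of free air below it; the barrel there is 33 mm across. It goes down with the narrow knob by 1.5 mm per rad.
- coarse (a joint): Angle of the wide ring in rad, growing clockwise from above; lowers the ram 12 mm per rad. Starts at 0 to 0.4, range 0 to 2.6, stays where left. Stiff: about 0.4 N m while turning, less remains on it when held still. Every newton on the bearing adds 0.012 N m to the torque needed. Once the foot touches, the load grows by about 80 N per rad.
- knob_grip (a point): Point on the axis at the height to grip the narrow knurled knob across, 226 mm above the table: bright aluminium, 24 mm across, from 209 to 238 mm above the table, just above the ring. Its top is 43 mm above the middle of the ring.
- fine (a joint): Angle of the narrow knob in rad, growing clockwise from above; lowers the ram 1.5 mm per rad. Starts at 0 (backed off against its stop), range 0 to 4, friction about 0.09 N m, stays where left. Once the foot rests on the bearing the load grows by about 10 N per rad (gauge spring and the give of screws and frame).
- bearing: Ball bearing, loose, 53 mm across, 15 mm high, lying flat on the round sprung platform of the force gauge, on the stand's axis. Origin at the centre of its underside (57 mm above the table), z up.
- dial (a point): Centre of the white dial, 49 mm across, of the force gauge under the bearing (spring 8 N per mm); it looks to the stand's front (-x) and up at 45 degrees. The black pointer starts low on the left at zero and turns clockwise 0.125 rad per newton; a stroke every 2 N and two longer, heavier marks, 0.5 rad either side of the top, at 16 and 24 N.
- wrench: Open-ended wrench, loose, 147 x 24 x 6 mm, lying on the table to the stand's right. Origin at the centre of its underside. To be left alone.
- bolt: Large hex bolt, loose, 70 mm high, standing on its head to the stand's left. Origin at the centre of its underside. To be left alone.
- nut: Large hex nut, loose, 24 x 27 x 13 mm, lying to the stand's left. Origin at the centre of its underside. To be left alone.
Mind the look-alikes: they are no part of the job. Of the things that look like the bearing, the middle-sized one is meant.

How it is judged:
On the way, in this order (a step that is already met when the one before it is completed fails the run):
1. the ram rests on the bearing, brought down with the ring while the inner knob is still backed off (contact force between stand and bearing above 0.7 N and value of joint fine below 0.3 rad), for 0.2 s.
2. the inner knob has been turned and the bearing is loaded with 16 to 24 N (contact force between stand and bearing between 16 and 24 N and value of joint fine above 0.3 rad), for 0.2 s.
At the end, for the whole second after the job is handed in: the foot presses on the bearing with 16 to 24 N, the narrow knob stands turned in by over 0.3 rad, and the bearing lies flat (within 0.09 rad) within 6 mm of the stand's axis (all of step 2 and horizontal distance between bearing and stand below 0.006 m and angle between bearing's own z axis and vertical below 0.09 rad); the robot touches nothing.
It fails at once if the ram is driven hard onto the bearing with the coarse ring: over 12 N on it before the inner knob is turned by 0.3 rad (contact force between stand and bearing above 12 N and value of joint fine below 0.3 rad).
It fails at once if the bearing is overloaded: over 30 N on it at any time (contact force between stand and bearing above 30 N).
It fails at once if the robot's fingers or arm push the bearing (contact force between any of the fingers, the arm and bearing above 1 N).
It fails at once if the wrench, the bolt or the nut beside the stand is shifted by over 25 mm (distance of any of wrench, bolt, nut from where it was at the start of the episode above 0.025 m).
It also fails if it takes over 72 s, if anything falls off the work surface, if the arm or the gripper's body presses on something with over 40 N, if the wrist force passes 120 N, or if a joint passes its speed limit or range.

## Working session

There is one attempt and no reset: what is moved stays moved. The work goes in short steps, Python scripts to look and compute and a tool call to move; the robot and the scene stay as the last step left them, time stands still between calls to the robot, and variables do not carry over. Pictures are saved under pics/ and viewed, at most 10 in all, crops included, and the job is handed in when it is done.

Besides the shell and the picture viewer there is one more tool, called after "Request:" in YAML: its name, and indented under it one key for each argument. apply_moves: Moves the arm, as the interface text tells. Shifts and turns lie within -1 to 1; 1 stands for 20 cm of shift or 30 degrees of turn. Its arguments: {"type":"object","properties":{"xyz":{"type":"array","items":{"type":"array","items":{"type":"number"}}},"rot":{"type":"array","items":{"type":"array","items":{"type":"number"}}},"jaw":{"type":"number"},"squeeze":{"type":"number"}},"required":["xyz","rot"]}

```bash
mkdir -p pics; cat > h.py <<'E'
import numpy as np,cv2
from station import *
def world(f,at): return np.array(f["xyz"])+np.array(f["rotation"])@np.array(at)
def proj(f,p):
    c=np.array(f["rotation"]).T@(np.array(p)-np.array(f["xyz"]));s=c[:2]/c[2];s=s*(1+f["k1"]*(s@s));K=np.array(f["K"]);return K[0,0]*s[0]+K[0,2],K[1,1]*s[1]+K[1,2]
def ray(f,px):
    K=np.array(f["K"]);d=np.array([(px[0]-K[0,2])/K[0,0],(px[1]-K[1,2])/K[1,1]]);s=d.copy()
    for _ in range(20): s=d/(1+f["k1"]*(s@s))
    v=np.array(f["rotation"])@np.array([s[0],s[1],1]);return np.array(f["xyz"]),v/np.linalg.norm(v)
E
python3 - <<'E'
from h import *
np.set_printoptions(precision=4,suppress=True)
o=observe();print(o["time"],o["eef_pos"],o["tcp_rot"],o["wrist_force"])
ims=[]
for n in ["scene","top"]:
    f=grab_frame(n);ims.append(f["image"]);print(n,f["xyz"],f["rotation"])
    cv2.imwrite(f"pics/{n}0.png",f["image"])
    for t in ["stand","ring_grip","knob_grip","head","bearing","dial","bolt","nut","wrench"]:
        for r in spot_in(f,t)[:3]:
            w=world(f,r["at"]);print(t,round(r["p"],2),w,np.round(proj(f,w)))
E
```

```text
0.0 [ 0.2012 -0.5915  0.4036] [[-0.9468 -0.3218 -0.0008]
 [-0.3218  0.9468  0.0021]
 [ 0.0001  0.0022 -1.    ]] [ 0.0098 -0.5374 -0.8095]
scene [0.2938 0.3853 0.8324] [[-0.8344 -0.4391  0.3331]
 [-0.5509  0.6471 -0.527 ]
 [ 0.0159 -0.6233 -0.7819]]
stand 0.79 [ 0.5103 -0.1645  0.0453] [368. 218.]
ring_grip 0.57 [ 0.4774 -0.1602  0.2055] [390. 179.]
knob_grip 0.72 [ 0.4842 -0.1674  0.229 ] [390. 167.]
head 0.87 [ 0.5117 -0.1654  0.039 ] [367. 219.]
bearing 0.66 [0.5375 0.0056 0.0064] [317. 275.]
bearing 0.64 [ 0.682  -0.1427  0.0186] [301. 199.]
bearing 0.5 [ 0.4814 -0.1599  0.072 ] [380. 218.]
dial 0.67 [ 0.4576 -0.1444  0.0465] [384. 234.]
bolt 0.5 [ 0.4881 -0.0608  0.0327] [353. 258.]
bolt 0.42 [ 0.5503 -0.0962  0.0075] [337. 239.]
nut 0.39 [ 0.5486 -0.0963  0.0126] [337. 239.]
wrench 0.66 [ 0.434  -0.2907  0.0037] [418. 208.]
wrench 0.22 [ 0.5059 -0.1632  0.0436] [369. 220.]
top [ 0.3803 -0.08    1.1117] [[ 0.0083 -0.981   0.1937]
 [-1.     -0.0083  0.0006]
 [ 0.001  -0.1937 -0.9811]]
stand 0.73 [ 0.5111 -0.1797  0.019 ] [364. 238.]
ring_grip 0.81 [ 0.4808 -0.1683  0.2069] [367. 242.]
knob_grip 0.64 [ 0.4876 -0.1705  0.2372] [370. 237.]
head 0.71 [ 0.513  -0.1753  0.0194] [362. 237.]
bearing 0.63 [ 0.6837 -0.1432  0.0188] [347. 162.]
bearing 0.56 [ 0.4701 -0.1579  0.0742] [356. 255.]
bearing 0.53 [0.5385 0.0015 0.0076] [281. 226.]
dial 0.9 [ 0.4438 -0.1541  0.0457] [353. 268.]
nut 0.48 [ 0.5487 -0.1005  0.0161] [327. 221.]
nut 0.36 [ 0.5111 -0.1783  0.0172] [363. 238.]
wrench 0.54 [ 0.4729 -0.2847  0.0045] [411. 256.]
```

```bash
python3 - <<'E'
import cv2
a=cv2.imread("pics/scene0.png");b=cv2.imread("pics/top0.png")
a=cv2.resize(a[110:310,260:460],(600,600),interpolation=2)
cv2.imwrite("pics/a.png",a)
b=cv2.resize(b[120:320,240:460],(660,600),interpolation=2)
cv2.imwrite("pics/b.png",b)
E
```

```text
(no output)
```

View pics/a.png

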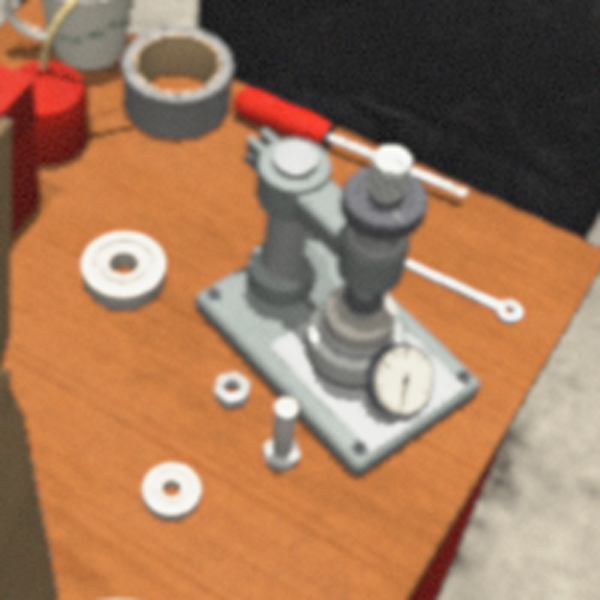

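View pics/b.png

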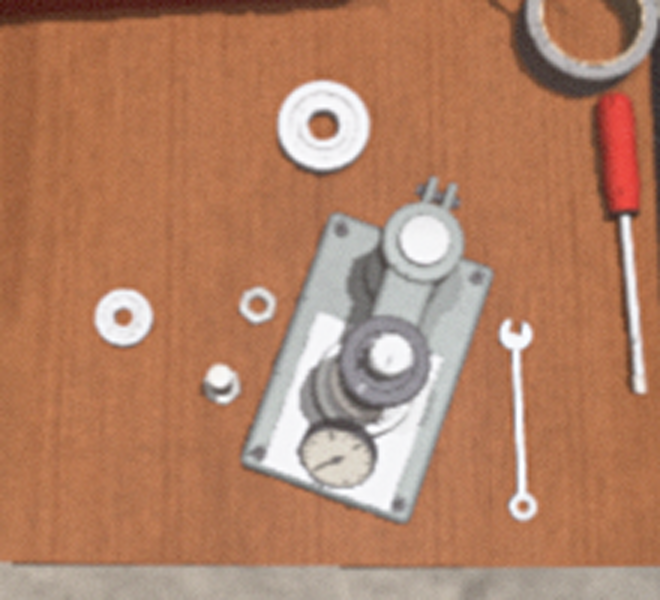

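View pics/top0.png

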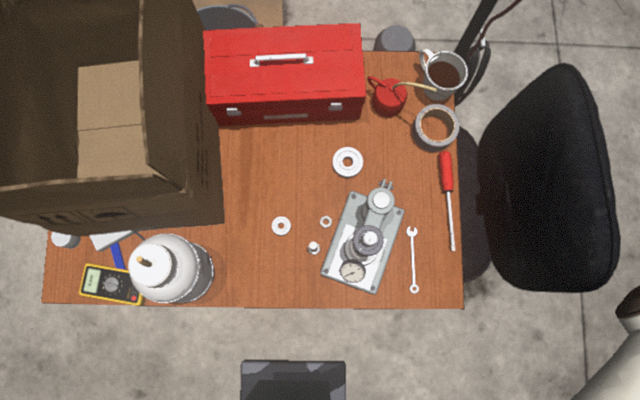

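The middle-sized bearing is the one on the gauge platform, at about (380,218) in scene. The look-alikes are the large one at (301,199) and the small one at (317,275), both lying on the table. Crop a shows the stand, with its ring at crop (384,205) and its knob at (392,160). Nothing stands near the knobs at their height.

```bash
python3 - <<'E'
from h import *
np.set_printoptions(precision=4,suppress=True)
for n,L in [("top",[((370,238.3),.238),((368.7,240.7),.204)]),("scene",[((391,163.3),.238)])]:
    f=grab_frame(n)
    for px,z in L:
        c,d=ray(f,px);print(n,c+d*(z-c[2])/d[2])
f=grab_frame("wrist");R=np.array(observe()["tcp_rot"]);print("cam in tool",R.T@(np.array(f["xyz"])-observe()["eef_pos"]),R.T@np.array(f["rotation"]))
print(f["K"])
for p in ([.484,-.168,.5],[.484,-.168,.359]): print(R.T@(np.array(p)-observe()["eef_pos"])/.2)
E
```

```text
top [ 0.4847 -0.171   0.238 ]
top [ 0.4843 -0.1722  0.204 ]
scene [ 0.4846 -0.1686  0.238 ]
cam in tool [0.0794 0.0003 0.0194] [[-0.0006 -0.9583 -0.2859]
 [ 1.     -0.0007  0.0002]
 [-0.0003 -0.2859  0.9583]]
[[293.4616   0.     321.9321]
 [  0.     293.4616 204.8329]
 [  0.       0.       1.    ]]
[-2.0206  1.5504 -0.4764]
[-2.0206  1.5504  0.2286]
```

Request:
apply_moves:
  xyz:
    - [-0.25,0.2,-0.1]
    - [-0.5,0.4,-0.25]
    - [-0.75,0.6,-0.4]
    - [-1,0.8,-0.5]
    - [-1,0.8,-0.5]
  rot:
    - [0,0,0]
    - [0,0,0]
    - [0,0,0]
    - [0,0,0]
    - [0,0,0]
  jaw: 1

```text
time: 1.78
eef_pos: [0.34, -0.3736, 0.5068]
tcp_rot: [[-0.946, -0.325, 0.003], [-0.325, 0.946, -0.002], [-0.002, -0.003, -1.0]]
wrist_force: [0.2, -0.1, 0.1]
finger_gap: 0.087
grasp_force: 0.0
```

Request:
apply_moves:
  xyz:
    - [-0.25,0.19,0]
    - [-0.5,0.37,0]
    - [-0.75,0.55,0]
    - [-1,0.74,0.04]
    - [-1,0.74,0.04]
    - [-1,0.74,0.04]
  rot:
    - [0,0,0]
    - [0,0,0]
    - [0,0,0]
    - [0,0,0]
    - [0,0,0]
    - [0,0,0]

```text
time: 2.52
eef_pos: [0.4808, -0.1712, 0.4968]
tcp_rot: [[-0.946, -0.323, -0.0], [-0.323, 0.946, -0.0], [0.0, -0.0, -1.0]]
wrist_force: [-0.3, 0.1, 0.7]
finger_gap: 0.0871
grasp_force: 0.0
```

```bash
cat > w.py <<'E'
from h import *
import sys
np.set_printoptions(precision=4,suppress=True)
o=observe();print(o["time"],o["eef_pos"],o["joints"],o["wrist_force"],o["moment"])
R=np.array(o["tcp_rot"]);print(R)
f=grab_frame("wrist");cv2.imwrite(f"pics/{sys.argv[1]}.png",f["image"])
for t in ["knob_grip","ring_grip","dial"]:
    for r in spot_in(f,t)[:1]: w=world(f,r["at"]);print(t,r["p"],w,proj(f,w))
E
python3 w.py w1
```

```text
2.525 [ 0.4808 -0.1712  0.4968] [-0.0235  0.1328 -0.1054  0.0003 -1.3329 -1.2187] [-0.2954  0.0654  0.7493] [-0.0073  0.0309  0.0049]
[[-0.9465 -0.3227 -0.0003]
 [-0.3227  0.9465 -0.0003]
 [ 0.0004 -0.0002 -1.    ]]
knob_grip 0.79 [ 0.4852 -0.1723  0.2356] (np.float64(318.7161415494069), np.float64(217.12246135212223))
ring_grip 0.95 [ 0.4769 -0.1766  0.2044] (np.float64(317.57225744310114), np.float64(197.5664402975826))
dial 0.6 [ 0.4472 -0.1608  0.0539] (np.float64(336.09898337776116), np.float64(154.516041180668))
```

View pics/w1.png

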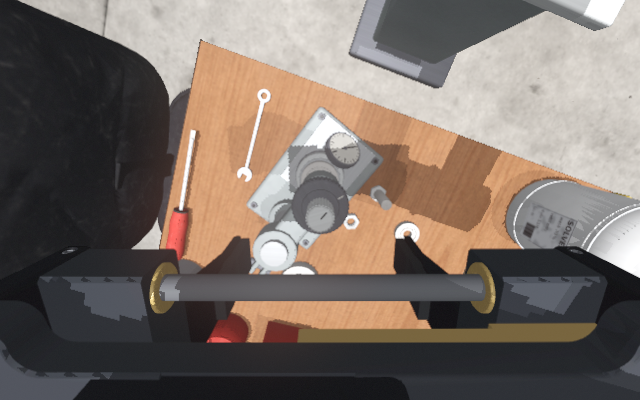

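The wrist view shows the knob top at about (320,214), the ring around (319,205) and the dial at (343,149), with its pointer readable. Next I compute the axis from these.

```bash
python3 - <<'E'
from h import *
f=grab_frame("wrist")
for px,z in [((320,214),.238),((319,204.5),.204)]:
    c,d=ray(f,px);print(c+d*(z-c[2])/d[2])
g=cv2.cvtColor(f["image"],cv2.COLOR_BGR2GRAY);cv2.imwrite("pics/c.png",cv2.resize(f["image"][120:260,250:390],(560,560),interpolation=2))
E
```

```text
[ 0.48097208 -0.17357927  0.238     ]
[ 0.48286181 -0.1741953   0.204     ]
```

View pics/c.png

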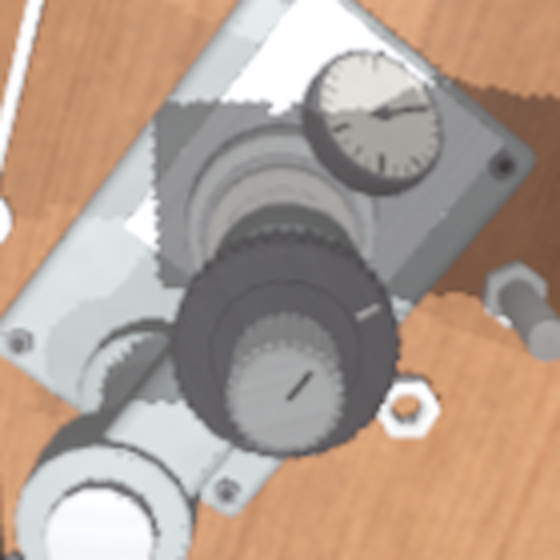

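Request:
apply_moves:
  xyz:
    - [0,0,0]
    - [0,0,0]
    - [0,0,0]
    - [0,0,0]
  rot:
    - [0,0,-0.35]
    - [0,0,-0.7]
    - [0,0,-1]
    - [0,0,-1]

```text
time: 3.28
eef_pos: [0.4804, -0.172, 0.497]
tcp_rot: [[-0.661, -0.75, 0.0], [-0.75, 0.661, -0.0], [-0.0, -0.0, -1.0]]
wrist_force: [1.7, 0.4, -0.2]
finger_gap: 0.0868
grasp_force: 0.0
```

Request:
apply_moves:
  xyz:
    - [0,0,0]
    - [0,0,0]
    - [0,0,0]
    - [0,0,0]
    - [0,0,0]
  rot:
    - [0,0,-0.35]
    - [0,0,-0.7]
    - [0,0,-1]
    - [0,0,-1]
    - [0,0,-1]

```text
time: 3.9
eef_pos: [0.4806, -0.1715, 0.4968]
tcp_rot: [[-0.198, -0.98, 0.0], [-0.98, 0.198, 0.0], [-0.0, -0.0, -1.0]]
wrist_force: [-0.2, -0.2, -0.3]
finger_gap: 0.0869
grasp_force: 0.0
```

```bash
python3 w.py w2
```

```text
3.9 [ 0.4806 -0.1715  0.4968] [-0.0243  0.1327 -0.1053 -0.     -1.3327 -0.1753] [-0.1984 -0.2022 -0.3154] [-0.0076  0.1146 -0.0328]
[[-0.1983 -0.9801  0.    ]
 [-0.9801  0.1983  0.    ]
 [-0.     -0.     -1.    ]]
knob_grip 0.57 [ 0.4898 -0.1782  0.2368] (np.float64(308.86885095370315), np.float64(207.28222446069267))
ring_grip 0.85 [ 0.4823 -0.1842  0.2039] (np.float64(316.712354595587), np.float64(189.79996424510915))
dial 0.97 [ 0.4494 -0.1682  0.0494] (np.float64(342.59443605657873), np.float64(170.98471252918122))
```

Request:
apply_moves:
  xyz:
    - [-0.006,-0.017,0.2]
    - [-0.006,-0.017,0.4]
    - [-0.006,-0.017,0.55]
    - [-0.006,-0.017,0.63]
    - [-0.006,-0.017,0.685]
    - [-0.006,-0.017,0.685]
    - [-0.006,-0.017,0.685]
  rot:
    - [0,0,0]
    - [0,0,0]
    - [0,0,0]
    - [0,0,0]
    - [0,0,0]
    - [0,0,0]
    - [0,0,0]

```text
time: 4.97
eef_pos: [0.4847, -0.1708, 0.3606]
tcp_rot: [[-0.195, -0.981, 0.002], [-0.981, 0.195, -0.0], [-0.0, -0.002, -1.0]]
wrist_force: [0.1, 0.4, -0.1]
finger_gap: 0.0873
grasp_force: 0.0
```

Request:
apply_moves:
  xyz:
    - [0,0,0]
    - [0,0,0]
    - [0,0,0]
    - [0,0,0]
    - [0,0,0]
    - [0,0,0]
  rot:
    - [0,0,0]
    - [0,0,0]
    - [0,0,0]
    - [0,0,0]
    - [0,0,0]
    - [0,0,0]
  jaw: 0
  squeeze: 40

```text
time: 5.72
eef_pos: [0.4855, -0.1709, 0.3601]
tcp_rot: [[-0.194, -0.981, 0.004], [-0.981, 0.194, -0.001], [0.0, -0.004, -1.0]]
wrist_force: [4.7, -2.0, -2.3]
finger_gap: 0.0548
grasp_force: 40.0
```

```bash
python3 w.py w3; python3 -c "
import cv2;a=cv2.imread('pics/w3.png');cv2.imwrite('pics/w3c.png',cv2.resize(a[60:260,200:440],(720,600),interpolation=2))"
```

```text
5.725 [ 0.4855 -0.1709  0.3601] [-0.0226  0.2363 -0.3279  0.0009 -1.0026 -0.1732] [ 4.6501 -2.0268 -2.2623] [-0.4481 -0.9862  0.0018]
[[-0.1941 -0.981   0.004 ]
 [-0.981   0.1941 -0.0009]
 [ 0.0001 -0.0041 -1.    ]]
knob_grip 0.68 [ 0.4854 -0.1769  0.2408] (np.float64(318.4090785329832), np.float64(308.5106806852969))
ring_grip 0.83 [ 0.4826 -0.1892  0.2014] (np.float64(320.1797190829188), np.float64(239.685994620252))
dial 0.77 [ 0.4569 -0.1734  0.0481] (np.float64(349.2737702651812), np.float64(189.30670675422255))
```

View pics/w3.png

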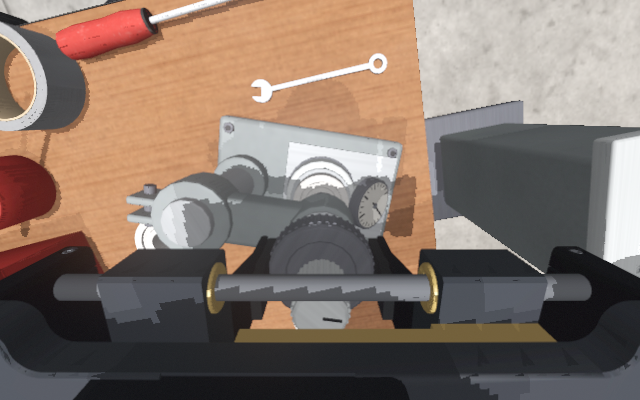

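```bash
cat > d.py <<'E'
from h import *
import sys
np.set_printoptions(precision=3,suppress=True)
a=np.radians(-19);xs=np.array([np.cos(a),np.sin(a),0]);z=np.array([0,0,1.]);n=(z-xs)/2**.5;u=(z+xs)/2**.5;r=np.cross(u,n)
def rect(f,C,S=100,half=.03):
    gx,gy=np.meshgrid(np.linspace(-half,half,2*S),np.linspace(half,-half,2*S))
    P=C+gx[...,None]*r+gy[...,None]*u
    c=(P-np.array(f["xyz"]))@np.array(f["rotation"]);s=c[...,:2]/c[...,2:];s=s*(1+f["k1"]*(s**2).sum(-1,keepdims=True));K=np.array(f["K"])
    return cv2.remap(f["image"],(K[0,0]*s[...,0]+K[0,2]).astype(np.float32),(K[1,1]*s[...,1]+K[1,2]).astype(np.float32),cv2.INTER_CUBIC)
def read(img,c=(100,100),R=82):
    g=cv2.cvtColor(img,cv2.COLOR_BGR2GRAY).astype(np.float32)
    th=np.radians(np.arange(0,360,1.)-180);rr=np.linspace(.15,.55,30)*R
    X=c[0]+np.sin(th)[:,None]*rr;Y=c[1]-np.cos(th)[:,None]*rr
    v=cv2.remap(g,X.astype(np.float32),Y.astype(np.float32),1).mean(1)
    v=np.convolve(np.r_[v[-3:],v,v[:3]],np.ones(7)/7,'valid');i=v.argmin()
    return np.degrees(th[i]),20+th[i]/.125,v.min(),np.median(v)
E
python3 - <<'E'
from d import *
C=np.array([.484,-.171,0])-.056*xs;C[2]=.0475;print(C)
out=[]
for nme in ["wrist","top","scene"]:
    f=grab_frame(nme)
    for d in spot_in(f,"dial")[:1]: w=world(f,d["at"]);print(nme,w,d["p"])
    out.append(rect(f,w if nme!="top" else w)) 
    print(read(out[-1]))
cv2.imwrite("pics/d1.png",np.hstack(out))
E
```

```text
[ 0.431 -0.153  0.048]
wrist [ 0.452 -0.173  0.052] 0.57
(np.float64(-86.0), np.float64(7.992134746279012), np.float64(88.40558079310826), np.float64(139.0361328125))
(np.float64(-17.0), np.float64(17.62635221728771), np.float64(57.211491176060264), np.float64(65.0732500893729))
scene [ 0.459 -0.144  0.045] 0.74
(np.float64(-146.0), np.float64(-0.38544566329376906), np.float64(55.683980124337324), np.float64(92.62375477382115))
```

View pics/d1.png

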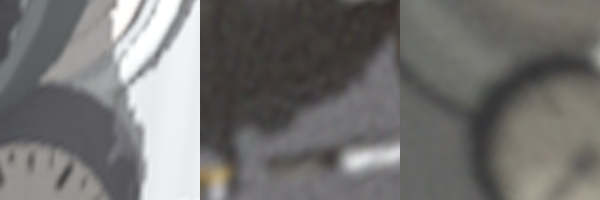

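Request:
apply_moves:
  xyz:
    - [0,0,0]
    - [0,0,0]
    - [0,0,0]
    - [0,0,0]
    - [0,0,0]
    - [0,0,0]
    - [0,0,0]
    - [0,0,0]
    - [0,0,0]
  rot:
    - [0,0,0.1]
    - [0,0,0.25]
    - [0,0,0.4]
    - [0,0,0.55]
    - [0,0,0.7]
    - [0,0,0.85]
    - [0,0,0.95]
    - [0,0,1]
    - [0,0,1]

```text
time: 7.35
eef_pos: [0.4856, -0.1708, 0.3601]
tcp_rot: [[-0.658, -0.753, 0.004], [-0.753, 0.658, -0.001], [-0.002, -0.004, -1.0]]
wrist_force: [5.2, -2.4, -3.0]
finger_gap: 0.0545
grasp_force: 40.0
```

```bash
python3 -c "
from h import *
o=observe();print(o['time'],o['eef_pos'],o['joints'],o['wrist_force'],o['moment'],o['finger_gap'])"
```

```text
7.35 [ 0.48555228 -0.17083774  0.36010887] [-2.24554170e-02  2.36308642e-01 -3.27882172e-01  8.81930730e-04
 -1.00251359e+00 -6.96011886e-01] [ 5.19442444 -2.3502     -2.96550823] [-0.26960655 -1.11274205  0.30616814] 0.05447291582459466
```

```bash
cat >> d.py <<'E'
def dial(f,C,it=2):
    for _ in range(it):
        p=rect(f,C,150,.05);g=cv2.GaussianBlur(cv2.cvtColor(p,cv2.COLOR_BGR2GRAY),(5,5),0)
        h=cv2.HoughCircles(g,cv2.HOUGH_GRADIENT,1,300,param1=80,param2=12,minRadius=62,maxRadius=80)
        if h is None: return None
        x,y,R=h[0,0];C=C+((x-149.5)*r-(y-149.5)*u)/3000
    p=rect(f,C,100,.03);return C,R/3,p,read(p)
E
python3 - <<'E'
from d import *
out=[]
for k,C in [("wrist",[.437,-.150,.04]),("scene",[.44,-.158,.04]),("top",[.437,-.153,.04])]:
    f=grab_frame(k);d=dial(f,np.array(C))
    if d: print(k,d[0],d[1],d[3]);out.append(d[2])
    if d and k=="wrist": print(proj(f,d[0]))
cv2.imwrite("pics/d2.png",cv2.resize(np.hstack(out),None,fx=1.3,fy=1.3))
E
```

```text
wrist [ 0.436 -0.15   0.039] 24.633333 (np.float64(-148.0), np.float64(-0.6646983436128622), np.float64(84.936769757952), np.float64(156.15185437883648))
(np.float64(371.329639749433), np.float64(179.03198974867672))
```

View pics/d2.png

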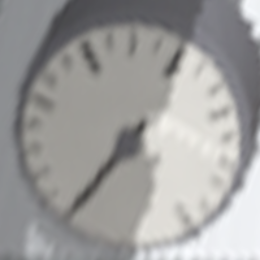

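The rectified dial reads clearly: the pointer sits at zero and the heavy marks are near ±30°. I'll creep on from here, reading the dial after each step.

Request:
apply_moves:
  xyz:
    - [0,0,0]
    - [0,0,0]
    - [0,0,0]
    - [0,0,0]
  rot:
    - [0,0,0.1]
    - [0,0,0.2]
    - [0,0,0.25]
    - [0,0,0.25]

```text
time: 8.0
eef_pos: [0.4856, -0.1708, 0.3601]
tcp_rot: [[-0.751, -0.661, 0.004], [-0.661, 0.751, -0.001], [-0.003, -0.003, -1.0]]
wrist_force: [5.3, -1.8, -2.2]
finger_gap: 0.0546
grasp_force: 40.0
```

```bash
cat > r.py <<'E'
from d import *
o=observe();print(round(o['time'],2),"j6",round(o['joints'][5],3),"F",o['wrist_force'],"M",o['moment'])
f=grab_frame("wrist");d=dial(f,np.array([.436,-.150,.039]))
if d: print(d[0],d[1],"ang %.0f F %.1f dark %.0f/%.0f"%d[3]);cv2.imwrite("pics/last.png",cv2.resize(d[2],None,fx=2,fy=2))
else: print("no dial")
E
python3 r.py
```

```text
8.0 j6 -0.827 F [ 5.345 -1.756 -2.243] M [-0.29  -1.17   0.313]
[ 0.436 -0.15   0.039] 25.0 ang -145 F -0.2 dark 87/159
```

Request:
apply_moves:
  xyz:
    - [0,0,0]
    - [0,0,0]
    - [0,0,0]
  rot:
    - [0,0,0.09]
    - [0,0,0.17]
    - [0,0,0.17]

```text
time: 8.43
eef_pos: [0.4856, -0.1708, 0.3601]
tcp_rot: [[-0.806, -0.591, 0.004], [-0.591, 0.806, -0.001], [-0.003, -0.003, -1.0]]
wrist_force: [4.2, -2.1, -2.5]
finger_gap: 0.0547
grasp_force: 40.0
```

```bash
python3 r.py
```

```text
8.43 j6 -0.916 F [ 4.202 -2.141 -2.514] M [-0.235 -1.266  0.228]
[ 0.435 -0.151  0.038] 26.466667 ang -136 F 1.0 dark 87/158
```

```bash
cat >> r.py <<'E'
for dx in (-.0015,0,.0015):
    print([round(float(read(rect(f,np.array([.436,-.150,.039])+dx*r+dy*u))[1]),1) for dy in (-.0015,0,.0015)])
E
python3 r.py
```

```text
8.47 j6 -0.916 F [ 4.412 -2.118 -2.666] M [-0.221 -1.202  0.209]
[ 0.436 -0.149  0.038] 26.1 ang -145 F -0.2 dark 88/159
[-0.5, -1.2, -2.1]
[0.5, -0.2, -1.1]
[1.4, 0.6, -0.1]
```

Still at zero, so I continue.

Request:
apply_moves:
  xyz:
    - [0,0,0]
    - [0,0,0]
    - [0,0,0]
  rot:
    - [0,0,0.09]
    - [0,0,0.17]
    - [0,0,0.17]

```text
time: 8.9
eef_pos: [0.4856, -0.1708, 0.3601]
tcp_rot: [[-0.856, -0.517, 0.004], [-0.517, 0.856, -0.001], [-0.003, -0.003, -1.0]]
wrist_force: [4.8, -2.0, -2.3]
finger_gap: 0.0547
grasp_force: 40.0
```

```bash
python3 r.py
```

```text
8.9 j6 -1.005 F [ 4.792 -1.979 -2.309] M [-0.211 -1.282  0.219]
[ 0.436 -0.149  0.038] 26.1 ang -146 F -0.4 dark 84/160
[-0.7, -1.4, -2.2]
[0.3, -0.4, -1.1]
[1.3, 0.6, -0.1]
```

Request:
apply_moves:
  xyz:
    - [0,0,0]
    - [0,0,0]
    - [0,0,0]
  rot:
    - [0,0,0.09]
    - [0,0,0.17]
    - [0,0,0.17]

```text
time: 9.32
eef_pos: [0.4856, -0.1708, 0.3602]
tcp_rot: [[-0.898, -0.439, 0.004], [-0.439, 0.898, -0.001], [-0.004, -0.003, -1.0]]
wrist_force: [4.7, -2.5, -2.1]
finger_gap: 0.055
grasp_force: 40.0
```

```bash
python3 r.py
```

```text
9.32 j6 -1.094 F [ 4.737 -2.518 -2.054] M [-0.274 -1.295  0.24 ]
[ 0.436 -0.15   0.039] 26.1 ang -146 F -0.4 dark 90/161
[-0.5, -1.4, -2.1]
[0.6, -0.2, -1.1]
[1.6, 0.7, 0.0]
```

Request:
apply_moves:
  xyz:
    - [0,0,0]
    - [0,0,0]
    - [0,0,0]
  rot:
    - [0,0,0.09]
    - [0,0,0.17]
    - [0,0,0.17]

```text
time: 9.75
eef_pos: [0.4856, -0.1708, 0.3601]
tcp_rot: [[-0.934, -0.357, 0.005], [-0.357, 0.934, -0.001], [-0.004, -0.002, -1.0]]
wrist_force: [4.2, -1.8, -2.8]
finger_gap: 0.0546
grasp_force: 40.0
```

```bash
python3 r.py
```

```text
9.75 j6 -1.183 F [ 4.243 -1.784 -2.793] M [-0.202 -1.286  0.26 ]
[ 0.436 -0.151  0.039] 25.0 ang -145 F -0.2 dark 92/164
[-0.7, -1.5, -2.2]
[0.5, -0.4, -1.2]
[1.4, 0.6, -0.1]
```

Request:
apply_moves:
  xyz:
    - [0,0,0]
    - [0,0,0]
    - [0,0,0]
  rot:
    - [0,0,0.09]
    - [0,0,0.17]
    - [0,0,0.17]

```text
time: 10.18
eef_pos: [0.4856, -0.1708, 0.3602]
tcp_rot: [[-0.962, -0.273, 0.005], [-0.273, 0.962, -0.001], [-0.004, -0.002, -1.0]]
wrist_force: [5.8, -2.3, -2.3]
finger_gap: 0.0549
grasp_force: 40.0
```

```bash
python3 r.py
```

```text
10.18 j6 -1.272 F [ 5.822 -2.323 -2.329] M [-0.269 -1.362  0.193]
[ 0.436 -0.151  0.039] 25.0 ang -144 F -0.1 dark 95/166
[-0.7, -1.5, -2.3]
[0.3, -0.5, -1.2]
[1.3, 0.5, -0.2]
```

Request:
apply_moves:
  xyz:
    - [0,0,0]
    - [0,0,0]
    - [0,0,0]
  rot:
    - [0,0,0.09]
    - [0,0,0.17]
    - [0,0,0.17]

```text
time: 10.6
eef_pos: [0.4856, -0.1708, 0.3601]
tcp_rot: [[-0.982, -0.186, 0.005], [-0.186, 0.982, -0.001], [-0.004, -0.001, -1.0]]
wrist_force: [4.9, -1.7, -2.6]
finger_gap: 0.0551
grasp_force: 40.0
```

```bash
python3 r.py
```

```text
10.6 j6 -1.361 F [ 4.938 -1.655 -2.598] M [-0.21  -1.326  0.19 ]
[ 0.436 -0.151  0.04 ] 25.0 ang -145 F -0.2 dark 103/168
[-0.7, -1.4, -2.2]
[0.3, -0.5, -1.2]
[1.4, 0.6, -0.2]
```

Request:
apply_moves:
  xyz:
    - [0,0,0]
    - [0,0,0]
    - [0,0,0]
  rot:
    - [0,0,0.09]
    - [0,0,0.17]
    - [0,0,0.17]

```text
time: 11.02
eef_pos: [0.4856, -0.1708, 0.3601]
tcp_rot: [[-0.995, -0.098, 0.005], [-0.098, 0.995, -0.001], [-0.005, -0.001, -1.0]]
wrist_force: [5.0, -1.0, -2.5]
finger_gap: 0.0545
grasp_force: 40.0
```

```bash
python3 r.py
```

```text
11.03 j6 -1.45 F [ 4.97  -1.016 -2.459] M [-0.222 -1.387  0.268]
[ 0.436 -0.151  0.039] 26.1 ang -143 F 0.0 dark 105/182
[-0.8, -1.5, -2.2]
[0.2, -0.7, -1.4]
[1.2, 0.3, -0.4]
```

Request:
apply_moves:
  xyz:
    - [0,0,0]
    - [0,0,0]
    - [0,0,0]
  rot:
    - [0,0,0.09]
    - [0,0,0.17]
    - [0,0,0.17]

```text
time: 11.45
eef_pos: [0.4856, -0.1708, 0.3601]
tcp_rot: [[-1.0, -0.009, 0.005], [-0.009, 1.0, -0.001], [-0.005, -0.001, -1.0]]
wrist_force: [4.2, -1.3, -1.5]
finger_gap: 0.0547
grasp_force: 40.0
```

```bash
python3 r.py
```

```text
11.45 j6 -1.539 F [ 4.193 -1.269 -1.517] M [-0.247 -1.416  0.216]
[ 0.436 -0.152  0.039] 25.366667 ang -133 F 1.4 dark 105/182
[0.7, -0.2, -1.1]
[1.6, 0.6, -0.2]
[2.4, 1.4, 0.6]
```

Contact is beginning, at about 1.3 N. A small extra step will settle it.

Request:
apply_moves:
  xyz:
    - [0,0,0]
    - [0,0,0]
    - [0,0,0]
  rot:
    - [0,0,0.05]
    - [0,0,0.05]
    - [0,0,0.05]

```text
time: 11.88
eef_pos: [0.4857, -0.1708, 0.3602]
tcp_rot: [[-1.0, 0.016, 0.005], [0.016, 1.0, -0.001], [-0.005, -0.001, -1.0]]
wrist_force: [5.1, -1.8, -2.3]
finger_gap: 0.0548
grasp_force: 40.0
```

```bash
python3 r.py
```

```text
11.88 j6 -1.565 F [ 5.1   -1.815 -2.293] M [-0.258 -1.424  0.341]
[ 0.436 -0.152  0.039] 25.333334 ang -124 F 2.7 dark 102/183
[3.0, 2.0, 0.9]
[3.7, 2.5, 1.3]
[4.4, 3.1, 2.0]
```

The foot now rests on the bearing at about 3 N. Next I open the gripper, rise to the knob and pre-turn counter-clockwise.

Request:
apply_moves:
  xyz:
    - [0,0,0]
    - [0,0,0]
    - [0,0,0]
    - [0,0,0]
    - [-0.008,0,-0.08]
    - [-0.008,0,-0.155]
    - [-0.008,0,-0.155]
    - [-0.008,0,-0.155]
  rot:
    - [0,0,0]
    - [0,0,0]
    - [0,0,0]
    - [0,0,0]
    - [0,0,0]
    - [0,0,0]
    - [0,0,0]
    - [0,0,0]
  jaw: 1

```text
time: 12.92
eef_pos: [0.4856, -0.1708, 0.3904]
tcp_rot: [[-1.0, 0.018, -0.001], [0.018, 1.0, 0.0], [0.001, 0.0, -1.0]]
wrist_force: [-0.7, -0.2, -0.8]
finger_gap: 0.0871
grasp_force: 0.0
```

```bash
python3 r.py; python3 -c "
from h import *
o=observe();print(o['eef_pos'],o['finger_gap'])"
```

```text
12.93 j6 -1.566 F [-0.696 -0.173 -0.813] M [-0.054 -0.009  0.003]
[ 0.436 -0.151  0.039] 25.733332 ang -123 F 2.8 dark 101/176
[3.0, 1.8, 0.7]
[3.5, 2.4, 1.3]
[4.2, 3.1, 2.0]
[ 0.48567046 -0.17077736  0.39019643] 0.08713983638178582
```

Request:
apply_moves:
  xyz:
    - [0,0,0]
    - [0,0,0]
    - [0,0,0]
    - [0,0,0]
  rot:
    - [0,0,-0.35]
    - [0,0,-0.7]
    - [0,0,-1]
    - [0,0,-1]

```text
time: 13.48
eef_pos: [0.4858, -0.1708, 0.3901]
tcp_rot: [[-0.876, -0.483, -0.001], [-0.483, 0.876, 0.0], [0.001, 0.001, -1.0]]
wrist_force: [-1.2, -0.8, -0.2]
finger_gap: 0.0867
grasp_force: 0.0
```

Request:
apply_moves:
  xyz:
    - [0,0,0]
    - [0,0,0]
    - [0,0,0]
    - [0,0,0]
  rot:
    - [0,0,-0.35]
    - [0,0,-0.7]
    - [0,0,-1]
    - [0,0,-1]

```text
time: 13.98
eef_pos: [0.4859, -0.1708, 0.3904]
tcp_rot: [[-0.519, -0.855, -0.001], [-0.855, 0.519, 0.0], [0.0, 0.001, -1.0]]
wrist_force: [-0.4, -0.6, -0.1]
finger_gap: 0.0869
grasp_force: 0.0
```

Request:
apply_moves:
  xyz:
    - [0,0,0]
    - [0,0,0]
    - [0,0,0]
    - [0,0,0]
    - [0,0,0]
  rot:
    - [0,0,-0.35]
    - [0,0,-0.7]
    - [0,0,-1]
    - [0,0,-1]
    - [0,0,-1]

```text
time: 14.6
eef_pos: [0.4859, -0.1708, 0.3906]
tcp_rot: [[-0.022, -1.0, -0.0], [-1.0, 0.022, 0.0], [-0.0, 0.0, -1.0]]
wrist_force: [0.5, -0.1, 0.4]
finger_gap: 0.0868
grasp_force: 0.0
```

Request:
apply_moves:
  xyz:
    - [0,0,0]
    - [0,0,0]
    - [0,0,0]
    - [0,0,0]
    - [0,0,0]
    - [0,0,0]
    - [0,0,0]
    - [0,0,0]
  rot:
    - [0,0,0]
    - [0,0,0]
    - [0,0,0]
    - [0,0,0]
    - [0,0,0]
    - [0,0,0]
    - [0,0,0]
    - [0,0,0]
  jaw: 0
  squeeze: 25

```text
time: 15.6
eef_pos: [0.4864, -0.1708, 0.3908]
tcp_rot: [[-0.018, -1.0, 0.002], [-1.0, 0.018, -0.0], [0.0, -0.002, -1.0]]
wrist_force: [2.3, -0.4, -1.9]
finger_gap: 0.0236
grasp_force: 25.0
```

```bash
python3 r.py; python3 -c "
from h import *
o=observe();print(o['eef_pos'],o['finger_gap'])
f=grab_frame('scene');a=cv2.resize(f['image'][110:290,290:470],(400,400),interpolation=2)
g=grab_frame('wrist');b=cv2.resize(g['image'][100:340,200:440],(400,400),interpolation=2)
cv2.imwrite('pics/e.png',np.hstack([a,b]))"
```

```text
15.6 j6 0.005 F [ 2.309 -0.411 -1.909] M [-0.134 -0.582 -0.006]
[ 0.431 -0.152  0.035] 21.6 ang -110 F 4.6 dark 93/162
[-0.9, -2.1, -4.2]
[0.3, -0.9, -2.9]
[1.2, 0.0, -1.5]
[ 0.48644417 -0.17079982  0.39084137] 0.02294492603154558
```

View pics/e.png

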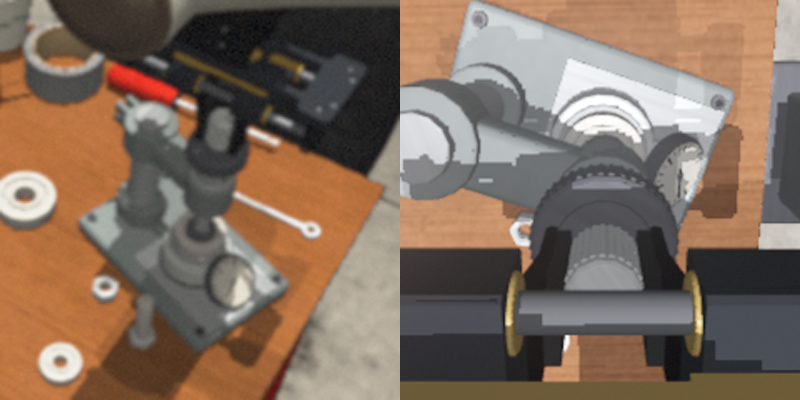

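The knob is gripped (gap 23 mm). The foot sits on the bearing and the dial is in view. Now I turn the knob 1 rad, about +10 N, following it down.

Request:
apply_moves:
  xyz:
    - [0,0,0]
    - [0,0,0.001]
    - [0,0,0.002]
    - [0,0,0.003]
    - [0,0,0.003]
    - [0,0,0.004]
    - [0,0,0.004]
    - [0,0,0.004]
  rot:
    - [0,0,0.1]
    - [0,0,0.28]
    - [0,0,0.46]
    - [0,0,0.64]
    - [0,0,0.82]
    - [0,0,0.95]
    - [0,0,1]
    - [0,0,1]

```text
time: 16.75
eef_pos: [0.4865, -0.1708, 0.3908]
tcp_rot: [[-0.515, -0.857, 0.003], [-0.857, 0.515, -0.0], [-0.001, -0.003, -1.0]]
wrist_force: [4.2, 0.4, 2.2]
finger_gap: 0.0231
grasp_force: 25.0
```

```bash
python3 r.py
```

```text
16.75 j6 -0.518 F [4.24  0.354 2.212] M [ 0.161 -0.997 -0.004]
[ 0.435 -0.149  0.037] 26.1 ang -88 F 7.7 dark 89/147
[7.0, 5.8, 4.6]
[6.9, 5.6, 4.4]
[6.9, 5.5, 4.4]
```

Request:
apply_moves:
  xyz:
    - [0,0,0]
    - [0,0,0.001]
    - [0,0,0.002]
    - [0,0,0.003]
    - [0,0,0.003]
    - [0,0,0.004]
    - [0,0,0.004]
    - [0,0,0.004]
  rot:
    - [0,0,0.1]
    - [0,0,0.28]
    - [0,0,0.46]
    - [0,0,0.64]
    - [0,0,0.82]
    - [0,0,0.95]
    - [0,0,1]
    - [0,0,1]

```text
time: 17.8
eef_pos: [0.4865, -0.1709, 0.3907]
tcp_rot: [[-0.874, -0.485, 0.004], [-0.485, 0.874, -0.001], [-0.003, -0.003, -1.0]]
wrist_force: [3.5, 1.2, 5.5]
finger_gap: 0.0232
grasp_force: 25.0
```

```bash
python3 r.py
```

```text
17.8 j6 -1.042 F [3.524 1.209 5.507] M [ 0.281 -0.876  0.032]
[ 0.436 -0.151  0.039] 25.0 ang -54 F 12.5 dark 101/163
[14.6, 13.7, 12.7]
[13.7, 12.9, 11.9]
[12.9, 12.0, 11.1]
```

Request:
apply_moves:
  xyz:
    - [0,0,0]
    - [0,0,0]
    - [0,0,0]
    - [0,0,0]
    - [0,0,0]
    - [0,0,0]
    - [0,0,0]
    - [0,0,0]
  rot:
    - [0,0,0.1]
    - [0,0,0.28]
    - [0,0,0.46]
    - [0,0,0.64]
    - [0,0,0.82]
    - [0,0,0.95]
    - [0,0,1]
    - [0,0,1]

```text
time: 18.85
eef_pos: [0.4866, -0.171, 0.3907]
tcp_rot: [[-1.0, 0.017, 0.004], [0.017, 1.0, -0.001], [-0.004, -0.001, -1.0]]
wrist_force: [3.6, -0.6, 6.1]
finger_gap: 0.023
grasp_force: 25.0
```

```bash
python3 r.py
```

```text
18.85 j6 -1.565 F [ 3.62  -0.568  6.116] M [ 0.003 -0.878  0.048]
[ 0.436 -0.152  0.039] 25.333334 ang -15 F 17.9 dark 94/186
[21.1, 20.8, 20.7]
[19.9, 19.7, 19.4]
[18.6, 18.5, 18.2]
```

Request:
apply_moves:
  xyz:
    - [0,0,0]
    - [0,0,0]
    - [0,0,0]
    - [0,0,0]
  rot:
    - [0,0,0]
    - [0,0,0]
    - [0,0,0]
    - [0,0,0]
  jaw: 1

```text
time: 19.4
eef_pos: [0.4857, -0.1708, 0.3887]
tcp_rot: [[-1.0, 0.018, -0.001], [0.018, 1.0, 0.0], [0.001, 0.0, -1.0]]
wrist_force: [-0.0, 0.3, -1.1]
finger_gap: 0.0552
grasp_force: 0.0
```

```bash
python3 r.py
```

```text
19.4 j6 -1.566 F [-0.011  0.328 -1.137] M [-0.032  0.001  0.017]
[ 0.436 -0.152  0.04 ] 24.966667 ang -14 F 18.0 dark 109/187
[21.1, 21.0, 20.7]
[19.9, 19.6, 19.4]
[18.6, 18.3, 18.2]
```

View pics/last.png

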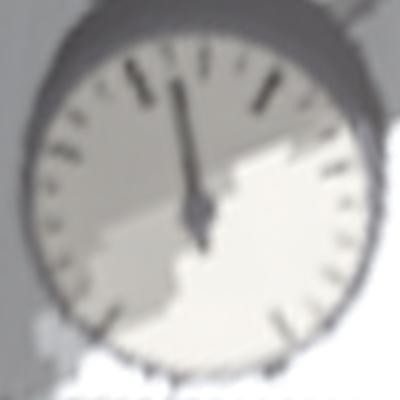

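The pointer (tip about (180,85)) stands at about 18.4 N, between the heavy marks at (140,82) and (267,90), with the gripper released. I retreat straight up.

Request:
apply_moves:
  xyz:
    - [0,0,0]
    - [0,0,0]
    - [0,0,-0.1]
    - [0,0,-0.3]
    - [0,0,-0.5]
    - [0,0,-0.5]
    - [0,0,-0.5]
    - [0,0,-0.5]
  rot:
    - [0,0,0]
    - [0,0,0]
    - [0,0,0]
    - [0,0,0]
    - [0,0,0]
    - [0,0,0]
    - [0,0,0]
    - [0,0,0]
  jaw: 1

```text
time: 20.45
eef_pos: [0.4858, -0.1708, 0.4879]
tcp_rot: [[-1.0, 0.018, -0.003], [0.018, 1.0, 0.0], [0.003, 0.0, -1.0]]
wrist_force: [0.3, -0.5, 0.5]
finger_gap: 0.0868
grasp_force: 0.0
```

```bash
python3 r.py; python3 -c "
from station import *
print(finish_job())"
```

```text
20.45 j6 -1.566 F [ 0.326 -0.518  0.49 ] M [-0.066 -0.035 -0.005]
[ 0.436 -0.151  0.039] 25.366667 ang -11 F 18.5 dark 116/165
[21.0, 20.7, 20.6]
[19.7, 19.6, 19.4]
[18.5, 18.3, 18.2]
the job is handed in; nothing more can be done
None
```

The job is handed in: the ring brought the foot to about 3 N on the bearing, then the knob took the load to about 18.5 N on the dial (band 16 to 24 N), with the gripper clear of the stand at 20 s; the hand-in returned no verdict.

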